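# Brake and wind a music movement

## Robot

A 6-joint arm with a two-finger parallel gripper is mounted at the origin on the work surface. World frame = base frame: x ahead of the robot, y to its left, z up, the work surface at z = 0. Lengths are in m, angles in degrees, forces in N, time in s.
With the tool pointing down it reaches from about 0.3 to 0.75 m from the base axis. Payload 8.5 kg.
Tool frame: the origin (TCP) lies midway between the tips of the shut fingers; the grasp point (between the pads) lies 19 mm behind it; z points along the fingers, y is the line along which they close (so a half turn about z gives the same grasp; the last joint's range is limited). The gripper opens to 85 mm and grips with 20 to 120 N. Pads are 22 mm wide; open, the fingers measure 114 mm over their backs; the gripper's body (76 mm by 85 mm) begins 54 mm behind the grasp point. The pads swing forward as they close: fully open they stand 13 mm farther back than shut.
Start: joints at [54.127, 21.807, 74.336, -0, 83.858, -12.336], TCP at [0.22, 0.504, 0.231] pointing down, gripper open.
Joint ranges: [-178.18, 178.18], [-50.72, 133.34], [12.68, 142.11], [-81.47, 261.47], [9.98, 163.14], [-165.26, 165.26]. Speed limits (degrees/s): [136.94, 136.94, 180, 180, 180, 180].

## Interface

Orientations are given as a 3x3 rotation matrix whose columns are the frame's x, y, z axes.
In Python, from rig import env gives the robot as it stands. The module is installed in compiled form; this text tells all that it offers.
- The arm moves only by the tool jog_arm, never from a script. Its argument "targets" is a list of rows, each a list of 6 numbers: the shift along the tool's x, y, z in cm, then the turn, a rotation vector about the tool's x, y, z in degrees. A call has 1 to 8 rows; each row is the pose to reach, as a shift and turn from the pose commanded when the call began, along the tool's axes at that moment; what a row does not reach only later rows make up. A row lasts 1/12 s, in which the tool goes at most 41.7 mm and 7.16 degrees, less where a joint would pass 70% of its speed; a pose out of reach is approached as far as the arm can. A call with a gripper value outside its range is refused whole. "hand" is the opening, from 0 (shut) to 1 (fully open), set as the call begins (left out, the last holds). The fingers move at their own pace and stop on an object; "newtons" is the grip in N (left out, the last holds). Time passes only in rows, so rows that repeat a pose let the fingers close. It gives the time, the measured TCP pose, the force, the opening and the grip force at its end, in the units of the state.
- env.observe(): the state, without advancing time (a new reading comes with each control period).
- env.get_image(name): name is "scene" or "top"; returns a dict with "frame" (480x640x3 uint8, red, green, blue), "depth" (480x640 float32, m along the optical axis (not along the pixel's ray), 0 where there is no reading), "fovy" (degrees; the focal length in pixels is half the picture's height over the tangent of half this angle, whatever the lens; pixels are square), "cx", "cy" (the principal point, pixels), "cam_to_world" (4x4, takes a point from camera to world coordinates). Camera axes: x right, y down, z forward; pixel columns grow to the right and rows downward; lengths in m; the calibration is good to about 2 mm. A picture is of the moment at which its call begins.
- env.close_job(): hands the job in; it is judged then, once.
Trained networks look in the newest picture that a camera, given by its name, has taken for a name from the list of things; names that differ only in an ending like _2 or _b are one class to them, and where a whole thing is asked for, a point or a joint stands for the part that bears it (a point fixed in the world has none). Each returns a list of dicts, best first, with "score" (0 to 1); they miss things now and then, are a little off and sometimes report something else, mostly with a low value. They report only what shows in the picture. A call takes as long as a camera call.
- env.regions_of(camera, target): "pixels" (480x640 bool, what is visible of it) and "point" ([row, column] in pixels, amid what is visible of it).
The state is a dict: "time_s": time; "q": joint angles; "qvel": joint speeds; "joint_efforts": joint torques, N m; "position": TCP position; "tool_rot": TCP orientation; "ft_force": force on the tool from outside, world axes, zero at the start; "wrist_torque": the same for the moment, N m; "grip_width": finger opening in m; "gripper_force": force on a finger pad.
Only numpy, scipy, OpenCV 4.12 (cv2) and the standard library are available. Lean on these libraries where they do the work, as an engineer would, in place of code of your own. Each camera call takes 0.05 s, during which the arm holds its last target. There are 200 camera calls.

## Task

Get this musical movement ready for its jewellery box. First push the brake arm all the way over against the governor, then wind the key clockwise (seen from above) in repeated turns until the spring is fully wound and the key comes up against its stop, so that the click holds it there when you let go. Leave the brake on and do not disturb the tub, the jar or the hammer.

Things in the scene. Friction and masses are not known exactly. Their poses are not given: they have to be found in the camera images.
- movement: Bare brass musical movement on a wooden sounding board fixed to the bench. Board 150 (x) x 300 (y) x 18 mm; origin at the centre of its underside, z up. In this frame (mm): key axis x 0, y 85; drum and comb near y 10, tops z 48; governor, a 30 square dark block at x 25, y -45, top z 52; brake pivot x -30, y -85; click bracket beside the key at x 36 to 58, top z 56.
- key_grip (a point): Centre of the key's flat butterfly handle, 88 mm above the bench: an upright steel plate 44 mm long (x axis), 8 mm thick (y axis), 24 mm high (76 to 100 mm above the bench), on a vertical 10 mm shaft; z up. The frame turns with the key. Below it, 49 to 57 mm above the bench, is a ratchet wheel 53 mm across.
- key (a joint): Turn of the key, rad, growing clockwise seen from above; 0 run down, 4.40 hard stop, fully wound. A mainspring pulls it back; a click on a 12-tooth ratchet wheel catches it, so a released key falls back to the last caught tooth, about 0.08 + a multiple of 0.524 (the last is 4.27). Turning takes up to about 0.2 N m.
- brake_tab (a point): Centre of the upright steel tab at the end of the flat brake arm, 51 mm above the bench. Tab 14 mm long (x axis, outward along the arm), 5 mm thick (y axis), from 32 to 60 mm above the bench, 46 mm from the arm's vertical pivot. The frame turns with the arm; its +y is the way to push.
- brake (a joint): Swing of the brake arm, rad, about its vertical pivot, growing anticlockwise seen from above, towards the governor: 0 off, 1.15 fully on, at its stop. At 0 the arm points to yaw -0.6 rad in the movement's frame. Stiff (about 1.5 N at the tab); stays where it is left.
- tub: Bystander: clear plastic tub, 90 mm across, 55 mm high, origin at the centre of its underside.
- jar: Bystander: jar with a lid, 60 mm across, 65 mm high, origin at the centre of its underside.
- hammer: Bystander: small hammer, 220 mm long, lying flat along its x axis.

How it is judged:
By the outcome, as a careful person would: the job done as asked, in the order asked, and still so for the second after the job is handed in, with the robot touching nothing.
It also fails if it takes over 67 s, if anything falls off the work surface, if the arm or the gripper's body presses on something with over 40 N, if the wrist force passes 120 N, or if a joint passes its speed limit or range.

## Working session

There is one attempt and no reset: what is moved stays moved. The work goes in short steps, Python scripts to look and compute and a tool call to move; the robot and the scene stay as the last step left them, time stands still between calls to the robot, and variables do not carry over. Pictures are saved under pics/ and viewed, at most 10 in all, crops included, and the job is handed in when it is done.

Besides the shell and the picture viewer there is one more tool, called by a JSON object that holds its "method" and its "body", one argument or row to a line. jog_arm: Moves the arm, as the interface text tells. Its arguments: {"type":"object","properties":{"targets":{"type":"array","items":{"type":"array","items":{"type":"number"}}},"hand":{"type":"number"},"newtons":{"type":"number"}},"required":["targets"]}

```bash
mkdir -p pics; cat > h.py <<'E'
import numpy as np, cv2
from rig import env
def cloud(im):
    d=im["depth"];f=240/np.tan(np.radians(im["fovy"])/2)
    v,u=np.mgrid[:480,:640]
    p=np.stack([(u-im["cx"])/f*d,(v-im["cy"])/f*d,d],-1)
    T=np.array(im["cam_to_world"]);return p@T[:3,:3].T+T[:3,3]
E
python3 - <<'E'
from h import *
np.set_printoptions(precision=4,suppress=True)
s=env.observe();print(s)
for c in("top","scene"):
    im=env.get_image(c);cv2.imwrite(f"pics/{c}0.png",im["frame"][...,::-1]);W=cloud(im)
    print(c,im["fovy"],np.array(im["cam_to_world"]))
    for n in("movement","key_grip","brake_tab","tub","jar","hammer"):
        for r in env.regions_of(c,n)[:2]:
            m=r["pixels"]&(im["depth"]>0);P=W[m]
            print(n,round(r["score"],2),np.array(r["point"]),m.sum(),np.median(P,0) if len(P) else '',np.percentile(P,[2,98],axis=0).ravel() if len(P) else '')
E
```

```text
{'time_s': 0.0, 'q': array([ 54.1259,  21.8408,  74.3861,  -0.0018,  83.8574, -12.3358]), 'qvel': array([ 0.076 , -0.0548,  0.0132,  0.0168, -0.0306, -0.0578]), 'joint_efforts': array([  0.0003, -44.8463, -23.1281,  -0.0001,   0.0047,   0.    ]), 'position': array([0.2195, 0.504 , 0.2307]), 'tool_rot': array([[-0.9168,  0.3994, -0.0008],
       [ 0.3994,  0.9168, -0.0012],
       [ 0.0003, -0.0014, -1.    ]]), 'ft_force': array([-0.607 ,  0.3306, -0.5795]), 'wrist_torque': array([ 0.0151,  0.0529, -0.0427]), 'gripper_force': 0.0, 'grip_width': 0.08555447336459582}
top 46.65838048151147 [[ 0.0084 -0.9855  0.1692  0.2996]
 [-0.9999 -0.0071  0.0083 -0.0131]
 [-0.007  -0.1693 -0.9855  1.3828]
 [ 0.      0.      0.      1.    ]]
movement 0.77 [238.5 331.7] 7226 [ 0.5362 -0.0188  0.021 ] [ 0.4443 -0.1611  0.0108  0.6309  0.1253  0.0598]
key_grip 0.51 [226.3 293.8] 278 [0.5599 0.0621 0.0593] [0.5432 0.0436 0.0471 0.5835 0.0841 0.1023]
brake_tab 0.56 [251.8 363.9] 131 [ 0.5051 -0.1048  0.0359] [ 0.4812 -0.1249  0.0186  0.5299 -0.0851  0.0611]
brake_tab 0.52 [226.8 160.2] 1088 [0.5562 0.4124 
[... 738 characters left out ...]
ent 0.8 [263.3 312.7] 4479 [0.5677 0.0222 0.0215] [ 0.4528 -0.1567  0.0046  0.6426  0.1369  0.0893]
key_grip 0.62 [261.5 331.9] 333 [0.5666 0.0691 0.0643] [0.5392 0.0377 0.038  0.5836 0.0861 0.1002]
key_grip 0.28 [289.  479.1] 773 [0.4036 0.3706 0.0451] [0.3661 0.3421 0.0061 0.4144 0.3939 0.0679]
brake_tab 0.52 [231.6 290.2] 26 [ 0.5237 -0.1156  0.0445] [ 0.5175 -0.1199  0.0343  0.5282 -0.1112  0.0571]
tub 0.85 [338.4 461.3] 1623 [0.5336 0.4024 0.0311] [0.5091 0.3639 0.0033 0.5937 0.4445 0.0566]
jar 0.84 [287.8 478.2] 721 [0.404  0.371  0.0469] [0.3669 0.3437 0.0079 0.4145 0.3933 0.0679]
hammer 0.83 [212.2 227.2] 626 [ 0.5627 -0.3531  0.0216] [ 0.4196 -0.4039  0.0058  0.6278 -0.3276  0.0285]
```

```bash
cat > fit.py <<'E'
from h import *
np.set_printoptions(precision=4,suppress=True)
I=[env.get_image(c) for c in("top","scene")];C=[cloud(i) for i in I]
W=np.concatenate([c.reshape(-1,3) for c in C])
m=env.regions_of("top","movement")[0]["pixels"]
P=C[0][m];P=P[(P[:,2]>.008)&(P[:,2]<.028)]
r=cv2.minAreaRect(P[:,:2].astype(np.float32)*1000);print("rect",r,cv2.boxPoints(r))
near=(abs(W[:,0]-.55)<.12)&(abs(W[:,1])<.2)
for c in C+[W]:
    c=c.reshape(-1,3);k=c[(c[:,2]>.074)&(c[:,2]<.106)&(abs(c[:,0]-.56)<.05)&(abs(c[:,1]-.065)<.05)]
    if len(k)>3:
        x=k[:,:2]-k[:,:2].mean(0);w,v=np.linalg.eigh(x.T@x);pr=x@v
        print("key",len(k),k.mean(0),(k.min(0)+k.max(0))/2,"axis",v[:,1],np.ptp(pr,axis=0))
    t=c[(c[:,2]>.03)&(c[:,2]<.068)&(c[:,0]>.47)&(c[:,0]<.56)&(c[:,1]<-.08)&(c[:,1]>-.15)]
    print("tab",len(t),t.mean(0) if len(t) else '');print(t[:40])
s=lambda f,a,b,c,d:cv2.resize(f[a:b,c:d,::-1],None,fx=4,fy=4,interpolation=cv2.INTER_CUBIC)
a=s(I[0]["frame"],180,300,260,400);cv2.imwrite("pics/topc.png",a)
b=s(I[1]["frame"],190,320,240,400);cv2.imwrite("pics/scenec.png",b)
E
python3 fit.py
```

```text
rect ((539.5831909179688, -17.840667724609375), (299.4538879394531, 151.9298095703125), 73.90392303466797) [[ 425.0846 -140.6369]
 [ 571.0585 -182.7592]
 [ 654.0818  104.9555]
 [ 508.1078  147.0779]]
key 95 [0.5614 0.0639 0.0937] [0.563  0.0644 0.0909] axis [-0.6331  0.7741] [0.0115 0.0443]
tab 110 [ 0.5067 -0.102   0.0405]
[[ 0.5597 -0.0819  0.051 ]
 [ 0.56   -0.0844  0.0497]
 [ 0.5573 -0.0819  0.0505]
 [ 0.558  -0.0845  0.0471]
 [ 0.5558 -0.0822  0.0455]
 [ 0.5548 -0.0843  0.0507]
 [ 0.5533 -0.0822  0.0455]
 [ 0.5496 -0.0818  0.0518]
 [ 0.5483 -0.0822  0.0456]
 [ 0.5291 -0.1225  0.0581]
 [ 0.5256 -0.1196  0.0642]
 [ 0.5255 -0.122   0.0646]
 [ 0.5258 -0.1245  0.063 ]
 [ 0.5241 -0.12    0.0583]
 [ 0.5235 -0.1222  0.062 ]
 [ 0.5209 -0.1173  0.063 ]
 [ 0.5213 -0.1198  0.0608]
 [ 0.5224 -0.1228  0.0545]
 [ 0.5227 -0.1144  0.0371]
 [ 0.5199 -0.1179  0.0542]
 [ 0.5186 -0.1197  0.0621]
 [ 0.5204 -0.112   0.0361]
 [ 0.5202 -0.1144  0.0371]
 [ 0.5168 -0.1152  0.058 ]
 [ 0.5165 -0.1174  0.0601]
 [ 0.5204 -0.1218  0.0366]
 [ 0.518  -0.112   0.0354]
 [ 0.5176 -0.1143  0.0384]
 [ 0.5162 -0.1161 
[... 2022 characters left out ...]
 0.5235 -0.1222  0.062 ]
 [ 0.5209 -0.1173  0.063 ]
 [ 0.5213 -0.1198  0.0608]
 [ 0.5224 -0.1228  0.0545]
 [ 0.5227 -0.1144  0.0371]
 [ 0.5199 -0.1179  0.0542]
 [ 0.5186 -0.1197  0.0621]
 [ 0.5204 -0.112   0.0361]
 [ 0.5202 -0.1144  0.0371]
 [ 0.5168 -0.1152  0.058 ]
 [ 0.5165 -0.1174  0.0601]
 [ 0.5204 -0.1218  0.0366]
 [ 0.518  -0.112   0.0354]
 [ 0.5176 -0.1143  0.0384]
 [ 0.5162 -0.1161  0.0465]
 [ 0.5174 -0.1191  0.0397]
 [ 0.5177 -0.1217  0.0376]
 [ 0.5155 -0.1096  0.0353]
 [ 0.5149 -0.1117  0.0392]
 [ 0.5151 -0.1143  0.0384]
 [ 0.5159 -0.1171  0.0332]
 [ 0.5156 -0.1194  0.0356]
 [ 0.5134 -0.1073  0.0332]
 [ 0.5127 -0.1094  0.0376]
 [ 0.5133 -0.1121  0.0335]
 [ 0.5132 -0.1145  0.0345]]
```

View pics/topc.png

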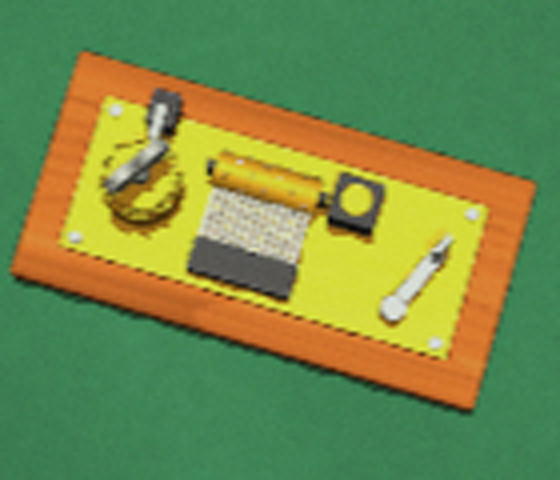

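View pics/scenec.png

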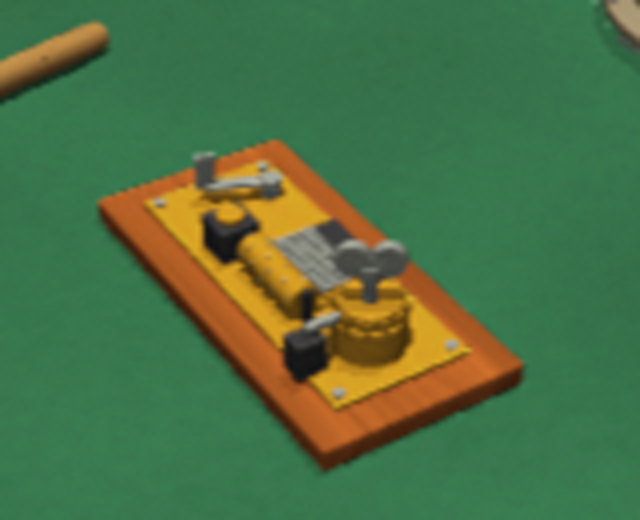

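The top crop shows the board with the key end on the left (key around pixel (295,222)), the governor at (349,228) and the brake pivot and tab at (358,256) and (371,241). The scene crop agrees. The fitted board rectangle is 299.5 x 152 mm at yaw -16.1°, and the tab lies 45 mm from the computed pivot, with the brake at about 0.23 rad. Both match the given sizes.

```bash
cat >> h.py <<'E'
from scipy.spatial.transform import Rotation as Ro
PIV=np.array([.4873,-.0912]);KEY=np.array([.563,.0645])
def pose(x,y,z,a):
    a=np.radians(a);X=np.array([np.cos(a),np.sin(a),0]);Z=np.array([0,0,-1.])
    return np.array([x,y,z]),np.stack([X,np.cross(Z,X),Z],1)
def row(t,ref=None):
    if ref is None: s=env.observe();ref=(s["position"],s["tool_rot"])
    d=ref[1].T@(t[0]-ref[0])*100;r=np.degrees(Ro.from_matrix(ref[1].T@t[1]).as_rotvec())
    return np.round(np.r_[d,r],2).tolist()
def brk(b,s,z=.048,r=.033):
    th=-.881+b;c,n=np.cos(th),np.sin(th);v=-(.0135+s)
    p=PIV+[c*r-n*v,n*r+c*v];return pose(*p,z,np.degrees(th)+90)
E
python3 -c "
from h import *
s=env.observe();a=brk(.15,.01,.2);print(a,row(a))"
```

```text
(array([ 0.4961798, -0.1307272,  0.2      ]), array([[ 0.66761448,  0.74450716,  0.        ],
       [ 0.74450716, -0.66761448,  0.        ],
       [ 0.        ,  0.        , -1.        ]])) [-50.71, -47.17, 3.13, -0.0, 0.0, 108.35]
```

{"method": "jog_arm", "body": {
  "targets": [
    [-50.7, -47.2, 3.1, 0, 0, 108.3],
    [-50.7, -47.2, 3.1, 0, 0, 108.3],
    [-50.7, -47.2, 3.1, 0, 0, 108.3],
    [-50.7, -47.2, 3.1, 0, 0, 108.3],
    [-50.7, -47.2, 3.1, 0, 0, 108.3],
    [-50.7, -47.2, 3.1, 0, 0, 108.3],
    [-50.7, -47.2, 3.1, 0, 0, 108.3],
    [-50.7, -47.2, 3.1, 0, 0, 108.3]
  ],
  "hand": 0
}}

```text
time_s: 1.52
position: [0.3528, 0.197, 0.2166]
tool_rot: [[-0.154, 0.988, 0.001], [0.988, 0.154, 0.0], [0.0, 0.001, -1.0]]
ft_force: [1.4, 1.7, -0.4]
grip_width: -0.0001
gripper_force: 0.0
```

```bash
python3 -c "
from h import *
s=env.observe();print(s['time_s'],s['position'],s['ft_force'],row(brk(.15,.01,.2)))"
```

```text
1.5167 [0.35275131 0.19703941 0.21662271] [ 1.424858    1.65815209 -0.42142001] [-34.59, 9.14, 1.67, 0.04, -0.03, 50.72]
```

{"method": "jog_arm", "body": {
  "targets": [
    [-34.6, 9.1, 1.7, 0, 0, 50.7],
    [-34.6, 9.1, 1.7, 0, 0, 50.7],
    [-34.6, 9.1, 1.7, 0, 0, 50.7],
    [-34.6, 9.1, 1.7, 0, 0, 50.7],
    [-34.6, 9.1, 1.7, 0, 0, 50.7],
    [-34.6, 9.1, 1.7, 0, 0, 50.7],
    [-34.6, 9.1, 1.7, 0, 0, 50.7],
    [-34.6, 9.1, 1.7, 0, 0, 50.7]
  ]
}}

```text
time_s: 2.18
position: [0.4878, -0.1078, 0.2006]
tool_rot: [[0.668, 0.744, 0.0], [0.744, -0.668, -0.0], [0.0, 0.0, -1.0]]
ft_force: [0.9, 1.2, 1.1]
grip_width: -0.0004
gripper_force: 0.0
```

```bash
python3 -c "
from h import *
s=env.observe();print(s['position'],row(brk(.15,.01,.2)),row(brk(.15,.01)))"
```

```text
[ 0.48780721 -0.10776504  0.20063576] [-1.15, 2.16, 0.06, 0.02, -0.01, -0.06] [-1.15, 2.15, 15.26, 0.02, -0.01, -0.06]
```

{"method": "jog_arm", "body": {
  "targets": [
    [0, 0, 4, 0, 0, 0],
    [0, 0, 4, 0, 0, 0],
    [0, 0, 4, 0, 0, 0],
    [0, 0, 4, 0, 0, 0]
  ]
}}

```text
time_s: 2.52
position: [0.4876, -0.1051, 0.1619]
tool_rot: [[0.662, 0.749, 0.001], [0.749, -0.662, -0.0], [0.0, 0.001, -1.0]]
ft_force: [0.4, 0.2, 0.4]
grip_width: -0.0001
gripper_force: 0.0
```

```bash
python3 -c "
from h import *
s=env.observe();print(s['position'],s['ft_force'],row(brk(.15,.01)))"
```

```text
[ 0.48758487 -0.10505598  0.16193731] [0.40184409 0.20236063 0.35395804] [-1.36, 2.33, 11.4, 0.06, -0.02, 0.4]
```

{"method": "jog_arm", "body": {
  "targets": [
    [-1.36, 2.33, 6, 0, 0, 0.4],
    [-1.36, 2.33, 6, 0, 0, 0.4],
    [-1.36, 2.33, 6, 0, 0, 0.4],
    [-1.36, 2.33, 11.4, 0, 0, 0.4],
    [-1.36, 2.33, 11.4, 0, 0, 0.4],
    [-1.36, 2.33, 11.4, 0, 0, 0.4],
    [-1.36, 2.33, 11.4, 0, 0, 0.4]
  ]
}}

```text
time_s: 3.1
position: [0.4966, -0.1307, 0.0486]
tool_rot: [[0.667, 0.745, 0.002], [0.745, -0.667, -0.001], [0.001, 0.002, -1.0]]
ft_force: [-0.1, 1.0, 0.1]
grip_width: -0.0001
gripper_force: 0.0
```

```bash
python3 -c "
from h import *
s=env.observe();ref=(s['position'],s['tool_rot']);print(s['position'],s['ft_force'],row(brk(.15,.01)))
for b in np.arange(.2,1.18,.12):print(round(b,2),row(brk(b,.0),ref))
im=env.get_image('top');f=im['frame'][180:300,260:400,::-1];cv2.imwrite('pics/b1.png',cv2.resize(f,None,fx=4,fy=4))
"
```

```text
[ 0.49662454 -0.13073904  0.04861363] [-0.07537939  0.97030118  0.07194667] [-0.03, -0.03, 0.06, 0.11, -0.03, 0.01]
0.2 [1.14, 0.03, 0.06, 0.11, -0.03, -2.85]
0.32 [1.55, 0.15, 0.06, 0.12, -0.02, -9.73]
0.44 [1.97, 0.21, 0.06, 0.12, -0.01, -16.6]
0.56 [2.4, 0.23, 0.06, 0.12, -0.01, -23.48]
0.68 [2.82, 0.2, 0.06, 0.12, 0.0, -30.35]
0.8 [3.24, 0.11, 0.06, 0.12, 0.01, -37.23]
0.92 [3.65, -0.02, 0.06, 0.12, 0.01, -44.11]
1.04 [4.04, -0.21, 0.06, 0.12, 0.02, -50.98]
1.16 [4.4, -0.43, 0.06, 0.12, 0.03, -57.86]
```

View pics/b1.png

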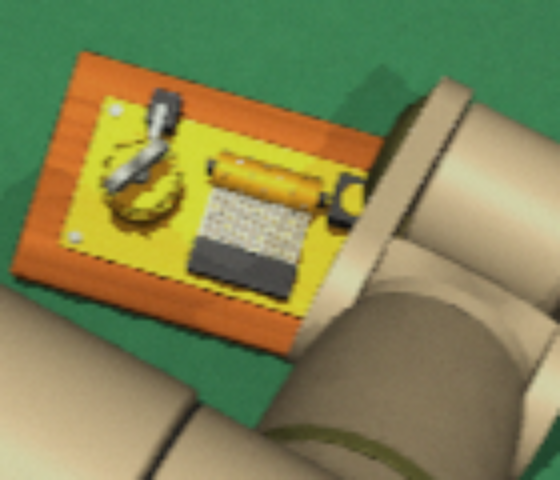

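The wrist now covers the brake end at about pixels (340-400, 200-300), so I'll push along the computed arc and watch the force.

{"method": "jog_arm", "body": {
  "targets": [
    [1.14, 0.03, 0.06, 0, 0, -2.85],
    [1.55, 0.15, 0.06, 0, 0, -9.7],
    [1.97, 0.21, 0.06, 0, 0, -16.6],
    [2.4, 0.23, 0.06, 0, 0, -23.5],
    [2.82, 0.2, 0.06, 0, 0, -30.3],
    [3.24, 0.11, 0.06, 0, 0, -37.2],
    [3.65, -0.02, 0.06, 0, 0, -44.1],
    [4.04, -0.21, 0.06, 0, 0, -51.0]
  ]
}}

```text
time_s: 3.82
position: [0.523, -0.1001, 0.0488]
tool_rot: [[-0.164, 0.986, 0.005], [0.986, 0.164, -0.003], [-0.003, 0.005, -1.0]]
ft_force: [2.3, -1.6, -0.4]
grip_width: -0.0002
gripper_force: 1.0
```

```bash
python3 -c "
from h import *
s=env.observe();print(s['position'],s['ft_force'],s['wrist_torque'],row(brk(1.04,.0)),row(brk(1.12,0)),row(brk(1.2,0)),row(brk(1.25,0)))
"
```

```text
[ 0.52304195 -0.10008805  0.04876208] [ 2.29083264 -1.59135839 -0.3769149 ] [-0.27850681 -0.20115517 -0.02850176] [0.09, -0.09, 0.08, 0.27, 0.2, 0.32] [0.36, 0.01, 0.08, 0.27, 0.21, -4.26] [0.64, 0.09, 0.07, 0.26, 0.22, -8.85] [0.81, 0.12, 0.07, 0.25, 0.22, -11.71]
```

{"method": "jog_arm", "body": {
  "targets": [
    [0.2, -0.05, 0.05, 0, 0, -2],
    [0.36, 0.0, 0.05, 0, 0, -4.3],
    [0.5, 0.05, 0.05, 0, 0, -6.5],
    [0.5, 0.05, 0.05, 0, 0, -6.5],
    [0.5, 0.05, 0.05, 0, 0, -6.5]
  ]
}}

```text
time_s: 4.23
position: [0.5219, -0.0948, 0.0474]
tool_rot: [[-0.268, 0.963, 0.003], [0.963, 0.268, -0.001], [-0.002, 0.003, -1.0]]
ft_force: [0.4, -0.4, 0.4]
grip_width: 0.0001
gripper_force: 0.4
```

```bash
python3 -c "
from h import *
s=env.observe();print(s['position'],s['ft_force'],s['wrist_torque'],row(brk(1.15,.0)),row(brk(1.2,0)),row(brk(1.25,0)))
"
```

```text
[ 0.52188341 -0.09483299  0.0474375 ] [ 0.37342275 -0.37459071  0.39496224] [-0.12143913 -0.10784239 -0.02807456] [-0.08, 0.06, -0.06, 0.16, 0.13, 0.12] [0.09, 0.13, -0.06, 0.15, 0.13, -2.75] [0.26, 0.18, -0.06, 0.15, 0.14, -5.61]
```

{"method": "jog_arm", "body": {
  "targets": [
    [0.08, 0.05, 0, 0, 0, -1],
    [0.15, 0.05, 0, 0, 0, -2],
    [0.2, 0.05, 0, 0, 0, -2.5],
    [0.2, 0.05, 0, 0, 0, -2.5]
  ]
}}

```text
time_s: 4.57
position: [0.5207, -0.0924, 0.0455]
tool_rot: [[-0.311, 0.951, -0.0], [0.951, 0.311, 0.0], [0.0, -0.0, -1.0]]
ft_force: [0.2, -0.7, 0.3]
grip_width: 0.0001
gripper_force: 0.0
```

```bash
python3 -c "
from h import *
s=env.observe();print(s['position'],s['ft_force'],s['wrist_torque'],row(brk(1.15,.0)))
"
```

```text
[ 0.52074578 -0.09243918  0.04553882] [ 0.1831175  -0.66523491  0.30133792] [-0.02725967 -0.03437419 -0.02444545] [-0.35, 0.09, -0.25, -0.01, -0.02, 2.69]
```

{"method": "jog_arm", "body": {
  "targets": [
    [0.1, 0, -0.2, 0, 0, -1],
    [0.2, 0, -0.2, 0, 0, -2],
    [0.3, 0, -0.2, 0, 0, -2],
    [0.3, 0, -0.2, 0, 0, -2],
    [0.3, 0, -0.2, 0, 0, -2]
  ]
}}

```text
time_s: 4.98
position: [0.5205, -0.0908, 0.0477]
tool_rot: [[-0.343, 0.939, 0.001], [0.939, 0.343, -0.002], [-0.002, 0.001, -1.0]]
ft_force: [0.8, -6.0, -1.1]
grip_width: -0.0
gripper_force: 3.1
```

```bash
python3 -c "
from h import *
s=env.observe();print(s['position'],s['ft_force'],s['wrist_torque'],row(brk(1.15,.0)),s['tool_rot'])
im=env.get_image('scene');W=cloud(im);f=im['frame'][190:320,240:400,::-1];cv2.imwrite('pics/b2.png',cv2.resize(f,None,fx=4,fy=4))
"
```

```text
[ 0.52046779 -0.09081901  0.04771055] [ 0.78447282 -6.01694978 -1.05922119] [-1.03860677 -0.10010236 -0.1065545 ] [-0.51, 0.05, -0.03, 0.04, 0.13, 4.67] [[-3.43440819e-01  9.39173388e-01  1.32340485e-03]
 [ 9.39171332e-01  3.43442940e-01 -2.03873658e-03]
 [-2.36924119e-03  5.42718533e-04 -9.99997046e-01]]
```

View pics/b2.png

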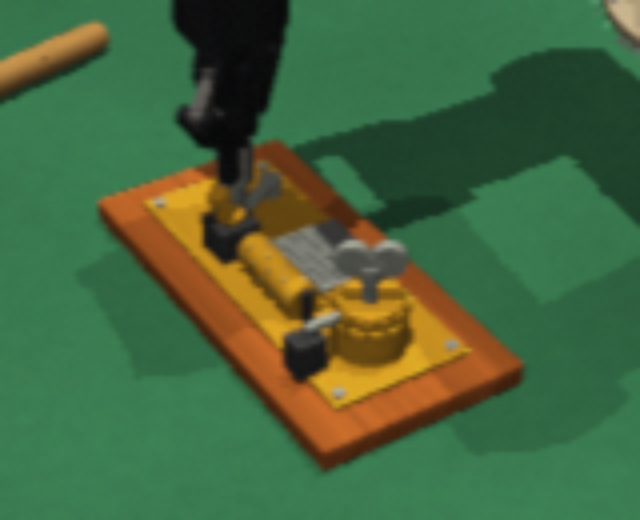

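The gripper sits at the governor end (about pixel (298,235)) with the tab hidden. The force is now 6 N, well above the 1.5 N arm drag. I'll push a bit more, back off, lift clear and look.

{"method": "jog_arm", "body": {
  "targets": [
    [0.1, 0, 0, 0, 0, 1],
    [0.2, 0, 0, 0, 0, 2],
    [0.2, 0, 0, 0, 0, 3],
    [0.2, 0, 0, 0, 0, 3]
  ]
}}

```text
time_s: 5.37
position: [0.52, -0.0901, 0.0477]
tool_rot: [[-0.293, 0.956, 0.002], [0.956, 0.293, -0.004], [-0.004, 0.0, -1.0]]
ft_force: [-0.3, -12.9, -2.9]
grip_width: -0.0005
gripper_force: 6.1
```

{"method": "jog_arm", "body": {
  "targets": [
    [-1.5, 0.3, 0, 0, 0, 0],
    [-1.5, 0.3, 0, 0, 0, 0],
    [-1.5, 0.3, -8, 0, 0, 0],
    [-1.5, 0.3, -8, 0, 0, 0],
    [-8, 10, -15, 0, 0, 0],
    [-8, 15, -15, 0, 0, 0],
    [-8, 20, -15, 0, 0, 0],
    [-8, 20, -15, 0, 0, 0]
  ],
  "hand": 1
}}

```text
time_s: 6.03
position: [0.6816, -0.109, 0.1856]
tool_rot: [[-0.293, 0.956, 0.001], [0.956, 0.293, -0.0], [-0.0, 0.001, -1.0]]
ft_force: [0.2, -0.0, -0.0]
grip_width: 0.0853
gripper_force: 0.0
```

```bash
cat > look.py <<'E'
from h import *
import sys
s=env.observe();print(s['time_s'],s['position'],s['ft_force'],s['q'])
for c in("top","scene"):
    im=env.get_image(c);W=cloud(im)
    f=im['frame'][180:300,260:400] if c=="top" else im['frame'][190:320,240:400]
    cv2.imwrite(f'pics/{sys.argv[1]}_{c}.png',cv2.resize(f[...,::-1],None,fx=4,fy=4))
    for n in("brake_tab","key_grip"):
        for r in env.regions_of(c,n)[:2]:
            P=W[r["pixels"]&(im["depth"]>0)];lo=.053 if n[0]=="b" else .075
            P=P[(P[:,2]>lo)&(P[:,2]<.106)]
            if len(P)<4: continue
            ct=PIV if n[0]=="b" else KEY
            d=P[:,:2].mean(0)-ct;x=P[:,:2]-P[:,:2].mean(0);v=np.linalg.eigh(x.T@x)[1][:,1]
            print(c,n,round(r["score"],2),len(P),P.mean(0),"r",np.hypot(*d),"brake",np.arctan2(d[1],d[0])+.881,"axis deg",np.degrees(np.arctan2(v[1],v[0]))%180)
E
python3 look.py b3
```

```text
6.0333 [ 0.68157206 -0.10903381  0.18560249] [ 0.21432969 -0.02534872 -0.03093966] [-1.88953135e+01  3.80649817e+01  5.30592482e+01  1.38296166e-02
  8.88112984e+01 -3.59466787e+01]
top key_grip 0.51 92 [0.56138152 0.06375057 0.09416543] r 0.0017835724586456794 brake -1.8269423390421446 axis deg 129.47457996327225
scene brake_tab 0.51 13 [ 0.53473606 -0.07930871  0.05762086] r 0.04890380825692471 brake 1.1266188928782603 axis deg 15.917051650051263
scene key_grip 0.72 160 [0.56588947 0.0676168  0.09046214] r 0.004250110913039391 brake 1.7042286100813446 axis deg 129.45198960981827
scene key_grip 0.59 154 [0.56644077 0.06708063 0.09047734] r 0.004300993887559428 brake 1.5245114803707431 axis deg 128.768802969859
```

```bash
python3 -c "
from h import *
print(row(pose(.563,.0645,.18,129.5)))"
```

```text
[19.98, -6.0, 0.38, -0.1, -0.1, -22.43]
```

{"method": "jog_arm", "body": {
  "targets": [
    [20, -6, 0.4, 0, 0, -22.4],
    [20, -6, 0.4, 0, 0, -22.4],
    [20, -6, 0.4, 0, 0, -22.4],
    [20, -6, 0.4, 0, 0, -22.4],
    [20, -6, 0.4, 0, 0, -22.4],
    [20, -6, 0.4, 0, 0, -22.4],
    [20, -6, 0.4, 0, 0, -22.4],
    [20, -6, 0.4, 0, 0, -22.4]
  ]
}}

```text
time_s: 7.0
position: [0.5636, 0.0641, 0.1805]
tool_rot: [[-0.636, 0.772, 0.0], [0.772, 0.636, -0.0], [-0.0, 0.0, -1.0]]
ft_force: [-0.8, -0.3, -0.8]
grip_width: 0.0856
gripper_force: 0.0
```

```bash
python3 -c "
from h import *
s=env.observe();print(s['position'],s['ft_force'],s['q'],row(pose(.563,.0645,.070,129.5)))"
```

```text
[0.56355104 0.06408126 0.18045893] [-0.76177476 -0.26446541 -0.75543568] [-5.46222902e+00  2.58407631e+01  7.64894455e+01 -1.49336957e-02
  7.76536291e+01 -4.49218414e+01] [0.07, -0.02, 11.05, 0.0, 0.02, -0.04]
```

{"method": "jog_arm", "body": {
  "targets": [
    [0.05, 0, 4, 0, 0, 0],
    [0.05, 0, 7.5, 0, 0, 0],
    [0.05, 0, 11, 0, 0, 0],
    [0.05, 0, 11, 0, 0, 0],
    [0.05, 0, 11, 0, 0, 0]
  ]
}}

```text
time_s: 7.42
position: [0.5637, 0.0638, 0.0695]
tool_rot: [[-0.634, 0.773, -0.003], [0.773, 0.634, 0.0], [0.002, -0.002, -1.0]]
ft_force: [0.7, -0.2, 0.5]
grip_width: 0.0854
gripper_force: 0.0
```

{"method": "jog_arm", "body": {
  "targets": [
    [0, 0, 0, 0, 0, 0],
    [0, 0, 0, 0, 0, 0],
    [0, 0, 0, 0, 0, 0],
    [0, 0, 0, 0, 0, 0],
    [0, 0, 0, 0, 0, 0],
    [0, 0, 0, 0, 0, 0],
    [0, 0, 0, 0, 0, 0],
    [0, 0, 0, 0, 0, 0]
  ],
  "hand": 0,
  "newtons": 40
}}

```text
time_s: 8.08
position: [0.5635, 0.0645, 0.0705]
tool_rot: [[-0.636, 0.772, -0.001], [0.772, 0.636, -0.001], [-0.0, -0.001, -1.0]]
ft_force: [-3.5, -2.3, 6.6]
grip_width: 0.0076
gripper_force: 39.4
```

```bash
cat > st.py <<'E'
from h import *
np.set_printoptions(precision=4,suppress=True)
s=env.observe();R=s['tool_rot'];print(s['time_s'],s['position'],'Ftool',R.T@s['ft_force'],'T',R.T@s['wrist_torque'],'q6',s['q'][5],'w',s['grip_width'],'g',s['gripper_force'],'yaw',np.degrees(np.arctan2(R[1,0],R[0,0])))
E
python3 st.py
```

```text
8.0833 [0.5635 0.0645 0.0705] Ftool [ 0.4742 -4.192  -6.5858] T [ 0.7814  0.0366 -0.0674] q6 -44.856509231022656 w 0.007586885507953228 g 39.3573584407568 yaw 129.47627895191573
```

{"method": "jog_arm", "body": {
  "targets": [
    [0, 0, 0, 0, 0, 7],
    [0, 0, 0, 0, 0, 14],
    [0, 0, 0, 0, 0, 21],
    [0, 0, 0, 0, 0, 28],
    [0, 0, 0, 0, 0, 35],
    [0, 0, 0, 0, 0, 42],
    [0, 0, 0, 0, 0, 49],
    [0, 0, 0, 0, 0, 56]
  ]
}}

```text
time_s: 8.75
position: [0.5627, 0.0643, 0.0705]
tool_rot: [[0.29, 0.957, -0.003], [0.957, -0.29, -0.001], [-0.002, -0.002, -1.0]]
ft_force: [-8.0, -5.4, 8.3]
grip_width: 0.0073
gripper_force: 39.9
```

```bash
python3 st.py
```

```text
8.75 [0.5627 0.0643 0.0705] Ftool [-7.5052 -6.1098 -8.3157] T [ 1.011  -1.1259  0.0098] q6 11.479781779010548 w 0.0073104970401249615 g 39.9009507894516 yaw 73.1515720259206
```

{"method": "jog_arm", "body": {
  "targets": [
    [-0.05, -0.05, 0, 0, 0, 7],
    [-0.05, -0.05, 0, 0, 0, 14],
    [-0.05, -0.05, 0, 0, 0, 21],
    [-0.05, -0.05, 0, 0, 0, 28],
    [-0.05, -0.05, 0, 0, 0, 35],
    [-0.05, -0.05, 0, 0, 0, 42],
    [-0.05, -0.05, 0, 0, 0, 49],
    [-0.05, -0.05, 0, 0, 0, 56]
  ]
}}

```text
time_s: 9.42
position: [0.5619, 0.0649, 0.0705]
tool_rot: [[0.956, 0.295, -0.003], [0.295, -0.956, 0.0], [-0.003, -0.001, -1.0]]
ft_force: [-7.8, 0.9, 9.0]
grip_width: 0.0075
gripper_force: 40.6
```

```bash
python3 st.py
```

```text
9.4167 [0.5619 0.0649 0.0705] Ftool [-7.1806 -3.1096 -8.9584] T [ 0.5413 -1.2142 -0.1624] q6 67.43545457677438 w 0.007518987996261252 g 40.60432210564613 yaw 17.155942187120633
```

{"method": "jog_arm", "body": {
  "targets": [
    [-0.05, -0.03, 0.05, 0, 0, 7],
    [-0.05, -0.03, 0.05, 0, 0, 14],
    [-0.05, -0.03, 0.05, 0, 0, 21],
    [-0.05, -0.03, 0.05, 0, 0, 28],
    [-0.05, -0.03, 0.05, 0, 0, 35],
    [-0.05, -0.03, 0.05, 0, 0, 42],
    [-0.05, -0.03, 0.05, 0, 0, 49],
    [-0.05, -0.03, 0.05, 0, 0, 56]
  ]
}}

```text
time_s: 10.08
position: [0.562, 0.0657, 0.0705]
tool_rot: [[0.779, -0.627, -0.001], [-0.627, -0.779, 0.002], [-0.002, -0.001, -1.0]]
ft_force: [-5.6, 5.9, 10.1]
grip_width: 0.0074
gripper_force: 41.8
```

```bash
python3 st.py
```

```text
10.0833 [0.562  0.0657 0.0705] Ftool [ -8.0679  -1.153  -10.0725] T [ 0.0247 -1.2396 -0.224 ] q6 123.4422535544399 w 0.0073561034192435645 g 41.81637346744537 yaw -38.843690803673525
```

{"method": "jog_arm", "body": {
  "targets": [
    [0, 0, 0, 0, 0, 6],
    [0, 0, 0, 0, 0, 12],
    [0, 0, 0, 0, 0, 18],
    [0, 0, 0, 0, 0, 24],
    [0, 0, 0, 0, 0, 30],
    [0, 0, 0, 0, 0, 35],
    [0, 0, 0, 0, 0, 35]
  ]
}}

```text
time_s: 10.67
position: [0.5625, 0.066, 0.0705]
tool_rot: [[0.279, -0.96, 0.0], [-0.96, -0.279, 0.002], [-0.002, -0.001, -1.0]]
ft_force: [-3.2, 6.7, 8.6]
grip_width: 0.0076
gripper_force: 40.2
```

```bash
python3 st.py
```

```text
10.6667 [0.5625 0.066  0.0705] Ftool [-7.3686  1.2204 -8.592 ] T [-0.3222 -1.2113 -0.1119] q6 158.3737652836886 w 0.007648471415605309 g 40.225935727357864 yaw -73.77792983835054
```

{"method": "jog_arm", "body": {
  "targets": [
    [0, 0, 0, 0, 0, 0],
    [0, 0, 0, 0, 0, 0],
    [0, 0, 0, 0, 0, 0],
    [0, 0, 0, 0, 0, 0],
    [0, 0, -4, 0, 0, 0],
    [0, 0, -8, 0, 0, 0],
    [0, 0, -12, 0, 0, 0],
    [0, 0, -12, 0, 0, 0]
  ],
  "hand": 1
}}

```text
time_s: 11.33
position: [0.5655, 0.0644, 0.1972]
tool_rot: [[0.284, -0.959, 0.013], [-0.959, -0.284, -0.001], [0.005, -0.013, -1.0]]
ft_force: [0.8, 0.1, 0.2]
grip_width: 0.0852
gripper_force: 0.0
```

{"method": "jog_arm", "body": {
  "targets": [
    [0, -4, 0, 0, 0, -7],
    [0, -8, 0, 0, 0, -14],
    [0, -12, 0, 0, 0, -21],
    [0, -16, 0, 0, 0, -28],
    [0, -20, 0, 0, 0, -35],
    [0, -20, 0, 0, 0, -42],
    [0, -20, 0, 0, 0, -49],
    [0, -20, 0, 0, 0, -56]
  ]
}}

```text
time_s: 12.0
position: [0.7551, 0.1214, 0.1874]
tool_rot: [[0.955, -0.295, -0.002], [-0.295, -0.955, -0.0], [-0.002, 0.001, -1.0]]
ft_force: [0.3, 0.3, -0.2]
grip_width: 0.0853
gripper_force: 0.0
```

```bash
python3 look.py k1; python3 st.py
```

```text
12.0 [0.75513589 0.12140474 0.18737866] [ 0.2721379   0.29898721 -0.16685162] [ 2.96761221e-01  4.71970664e+01  3.43271022e+01 -1.81480646e-03
  9.85788647e+01  1.07473400e+02]
top brake_tab 0.46 11 [ 0.53126463 -0.08186586  0.05933199] r 0.04494457603103236 brake 1.0902038470792035 axis deg 15.623345051149215
top key_grip 0.72 94 [0.5616279  0.06347606 0.09405471] r 0.001712048436077433 brake -1.6194904257223108 axis deg 130.58800667858435
scene brake_tab 0.74 351 [0.39093255 0.36672863 0.06393056] r 0.46795866932718794 brake 2.659211891265001 axis deg 30.859857473137083
scene key_grip 0.82 155 [0.56568055 0.06721353 0.09029868] r 0.003814258021210029 brake 1.6725113466372297 axis deg 129.4830020472594
12.3 [0.7544 0.1212 0.1896] Ftool [-0.0415  0.1555  1.2139] T [ 0.0267 -0.0202 -0.0554] q6 107.987649712046 w 0.08533822542846736 g 0.0 yaw -17.705308407917407
```

```bash
python3 -c "
from h import *
print(row(pose(.5628,.065,.18,130)))"
```

```text
[-16.54, 11.18, 0.96, 0.0, -0.0, -147.71]
```

{"method": "jog_arm", "body": {
  "targets": [
    [-16.5, 11.2, 1, 0, 0, -147.7],
    [-16.5, 11.2, 1, 0, 0, -147.7],
    [-16.5, 11.2, 1, 0, 0, -147.7],
    [-16.5, 11.2, 1, 0, 0, -147.7],
    [-16.5, 11.2, 1, 0, 0, -147.7],
    [-16.5, 11.2, 1, 0, 0, -147.7],
    [-16.5, 11.2, 1, 0, 0, -147.7],
    [-16.5, 11.2, 1, 0, 0, -147.7]
  ]
}}

```text
time_s: 12.97
position: [0.5628, 0.064, 0.1803]
tool_rot: [[0.77, 0.638, 0.001], [0.638, -0.77, -0.0], [0.001, 0.001, -1.0]]
ft_force: [0.8, -0.2, -0.1]
grip_width: 0.0852
gripper_force: 0.0
```

```bash
python3 st.py; python3 -c "
from h import *
print(row(pose(.5628,.065,.18,130)))"
```

```text
12.9667 [0.5628 0.064  0.1803] Ftool [0.4772 0.6903 0.1239] T [-0.0348  0.0122 -0.0141] q6 44.884868231365104 w 0.08516936873382158 g 0.0 yaw 39.63079607588064
[0.06, -0.08, 0.03, 0.07, 0.0, -90.37]
```

{"method": "jog_arm", "body": {
  "targets": [
    [0, 0, 0, 0, 0, -90.4],
    [0, 0, 0, 0, 0, -90.4],
    [0, 0, 0, 0, 0, -90.4],
    [0, 0, 0, 0, 0, -90.4],
    [0, 0, 0, 0, 0, -90.4],
    [0, 0, 0, 0, 0, -90.4],
    [0, 0, 0, 0, 0, -90.4],
    [0, 0, 0, 0, 0, -90.4]
  ]
}}

```text
time_s: 13.63
position: [0.5633, 0.0642, 0.1799]
tool_rot: [[-0.121, 0.993, 0.001], [0.993, 0.121, -0.0], [-0.0, 0.001, -1.0]]
ft_force: [0.2, -0.7, 0.1]
grip_width: 0.0853
gripper_force: 0.0
```

```bash
python3 st.py; python3 -c "
from h import *
print(row(pose(.5628,.065,.07,130)))"
```

```text
13.6333 [0.5633 0.0642 0.1799] Ftool [-0.7161  0.0716 -0.0601] T [ 0.0199 -0.0342 -0.0385] q6 -12.410330363841158 w 0.08528855220381878 g 0.0 yaw 96.9488548673284
[0.09, -0.04, 10.99, 0.03, 0.02, -33.05]
```

{"method": "jog_arm", "body": {
  "targets": [
    [0.1, 0, 1, 0, 0, -33],
    [0.1, 0, 1, 0, 0, -33],
    [0.1, 0, 2, 0, 0, -33],
    [0.1, 0, 2, 0, 0, -33],
    [0.1, 0, 3, 0, 0, -33],
    [0.1, 0, 7, 0, 0, -33],
    [0.1, 0, 11, 0, 0, -33],
    [0.1, 0, 11, 0, 0, -33]
  ]
}}

```text
time_s: 14.3
position: [0.5596, 0.0654, 0.0638]
tool_rot: [[-0.637, 0.77, -0.011], [0.77, 0.637, 0.001], [0.008, -0.008, -1.0]]
ft_force: [-1.2, -0.8, -1.3]
grip_width: 0.0851
gripper_force: 0.0
```

{"method": "jog_arm", "body": {
  "targets": [
    [0, 0, 0, 0, 0, 0],
    [0, 0, 0, 0, 0, 0],
    [0, 0, 0, 0, 0, 0],
    [0, 0, 0, 0, 0, 0],
    [0, 0, 0, 0, 0, 0],
    [0, 0, 0, 0, 0, 0],
    [0, 0, 0, 0, 0, 0],
    [0, 0, 0, 0, 0, 0]
  ],
  "hand": 0,
  "newtons": 40
}}

```text
time_s: 14.97
position: [0.5632, 0.0649, 0.0705]
tool_rot: [[-0.639, 0.769, 0.0], [0.769, 0.639, -0.001], [-0.001, -0.0, -1.0]]
ft_force: [-3.1, -3.1, 6.9]
grip_width: 0.0078
gripper_force: 39.2
```

```bash
python3 st.py
```

```text
14.9667 [0.5632 0.0649 0.0705] Ftool [-0.3639 -4.3426 -6.9086] T [ 0.6436  0.0529 -0.0431] q6 -45.08102156763231 w 0.007829101638315086 g 39.15692165493965 yaw 129.73579018338373
```

{"method": "jog_arm", "body": {
  "targets": [
    [0, -0.03, 0.05, 0, 0, 7],
    [0, -0.03, 0.05, 0, 0, 14],
    [0, -0.03, 0.05, 0, 0, 21],
    [0, -0.03, 0.05, 0, 0, 28],
    [0, -0.03, 0.05, 0, 0, 35],
    [0, -0.03, 0.05, 0, 0, 42],
    [0, -0.03, 0.05, 0, 0, 48],
    [0, -0.03, 0.05, 0, 0, 52]
  ]
}}

```text
time_s: 15.63
position: [0.5629, 0.0647, 0.0707]
tool_rot: [[0.21, 0.978, 0.001], [0.978, -0.21, -0.003], [-0.003, 0.001, -1.0]]
ft_force: [-4.7, -1.3, 13.1]
grip_width: 0.0074
gripper_force: 180.2
```

```bash
python3 st.py
```

```text
15.6333 [0.5629 0.0647 0.0707] Ftool [ -2.2809  -4.3208 -13.0772] T [ 0.8047 -0.3698 -4.0552] q6 6.888406721181645 w 0.00738008208404595 g 180.2491240928066 yaw 77.86017627667445
```

{"method": "jog_arm", "body": {
  "targets": [
    [-0.03, 0, 0, 0, 0, 2],
    [-0.03, 0, 0, 0, 0, 4],
    [-0.03, 0, 0, 0, 0, 6],
    [-0.03, 0, 0, 0, 0, 8],
    [-0.03, 0, 0, 0, 0, 10],
    [-0.03, 0, 0, 0, 0, 10],
    [-0.03, 0, 0, 0, 0, 10]
  ]
}}

```text
time_s: 16.22
position: [0.5629, 0.0647, 0.0709]
tool_rot: [[0.364, 0.931, 0.001], [0.931, -0.364, -0.005], [-0.004, 0.003, -1.0]]
ft_force: [-5.5, -1.5, 14.4]
grip_width: 0.0078
gripper_force: 303.3
```

```bash
python3 st.py
```

```text
16.2167 [0.5629 0.0647 0.0709] Ftool [ -3.4665  -4.5411 -14.445 ] T [ 0.7616 -0.3804 -7.0419] q6 16.22026541486113 w 0.007788571465127302 g 303.3188865892589 yaw 68.65161128328279
```

The torque rises linearly at about 0.29 N m per degree and extrapolates to zero at 38° of turn. That matches the hard stop, which should be 37° past a caught tooth at 3.74. I'll unwind the twist and release.

{"method": "jog_arm", "body": {
  "targets": [
    [0, 0, 0, 0, 0, -7],
    [0, 0, 0, 0, 0, -14],
    [0, 0, 0, 0, 0, -21],
    [0, 0, 0, 0, 0, -24],
    [0, 0, 0, 0, 0, -24],
    [0, 0, 0, 0, 0, -24]
  ]
}}

```text
time_s: 16.72
position: [0.5629, 0.0654, 0.0703]
tool_rot: [[-0.031, 1.0, 0.001], [1.0, 0.031, 0.001], [0.001, 0.001, -1.0]]
ft_force: [-3.5, 3.3, 9.1]
grip_width: 0.0074
gripper_force: 40.7
```

```bash
python3 st.py
```

```text
16.7167 [0.5629 0.0654 0.0703] Ftool [ 3.4113 -3.3454 -9.1048] T [ 0.6372  0.699  -0.0784] q6 -7.1545956164572395 w 0.007396765214469013 g 40.701990723609924 yaw 91.75743230853907
```

Now release, lift and look.

{"method": "jog_arm", "body": {
  "targets": [
    [0, 0, 0, 0, 0, 0],
    [0, 0, 0, 0, 0, 0],
    [0, 0, 0, 0, 0, 0],
    [0, 0, 0, 0, 0, 0],
    [0, 0, -4, 0, 0, 0],
    [0, 0, -8, 0, 0, 0],
    [0, 0, -12, 0, 0, 0],
    [0, 0, -12, 0, 0, 0]
  ],
  "hand": 1
}}

```text
time_s: 17.38
position: [0.5658, 0.0645, 0.1968]
tool_rot: [[-0.03, 0.999, 0.013], [1.0, 0.03, -0.001], [-0.002, 0.013, -1.0]]
ft_force: [0.3, 0.3, 1.1]
grip_width: 0.0852
gripper_force: 0.0
```

{"method": "jog_arm", "body": {
  "targets": [
    [0, 4, -1, 0, 0, 0],
    [0, 8, -1, 0, 0, 0],
    [0, 12, -1, 0, 0, 0],
    [0, 16, -1, 0, 0, 0],
    [0, 18, -1, 0, 0, 0],
    [0, 18, -1, 0, 0, 0],
    [0, 18, -1, 0, 0, 0],
    [0, 18, -1, 0, 0, 0]
  ]
}}

```text
time_s: 18.05
position: [0.7424, 0.0702, 0.1988]
tool_rot: [[-0.03, 1.0, -0.001], [1.0, 0.03, -0.0], [0.0, -0.001, -1.0]]
ft_force: [-0.4, 0.9, 0.5]
grip_width: 0.0853
gripper_force: 0.0
```

```bash
python3 look.py k2;python3 look.py k3
```

```text
18.05 [0.74236284 0.07020394 0.19876625] [-0.43279934  0.90367538  0.51441677] [-3.66289678e+00  4.43644103e+01  3.83704393e+01 -2.87718816e-03
  9.73093380e+01 -5.39497885e+00]
top brake_tab 0.53 8 [ 0.52834903 -0.08225614  0.06072698] r 0.042012090763425394 brake 1.0955294135510407 axis deg 2.200089496665953
scene brake_tab 0.51 8 [ 0.53441087 -0.07799244  0.05696686] r 0.04892723203687695 brake 1.1543337930375892 axis deg 11.36968415506928
scene key_grip 0.76 140 [0.56593011 0.06856544 0.09034726] r 0.00501132047265578 brake 1.827288232672007 axis deg 101.25466637593004
18.35 [0.74251282 0.07021707 0.19978706] [-0.52135845 -0.06173404 -0.18365194] [-3.66189937e+00  4.43170632e+01  3.83050197e+01 -6.65145177e-04
  9.73430620e+01 -5.39426961e+00]
top brake_tab 0.4 11 [ 0.53109021 -0.08181579  0.06033024] r 0.044784438231417215 brake 1.0921062115268767 axis deg 13.149070850145165
top key_grip 0.55 27 [0.5641258  0.048739   0.09444232] r 0.015801154492647528 brake -0.6184879868346755 axis deg 111.16663520484721
scene key_grip 0.56 151 [0.56610528 0.06806874 0.09037802] r 0.004730609414961054 brake 1.7357290218085302 axis deg 101.87193601398896
```

View pics/k3_top.png

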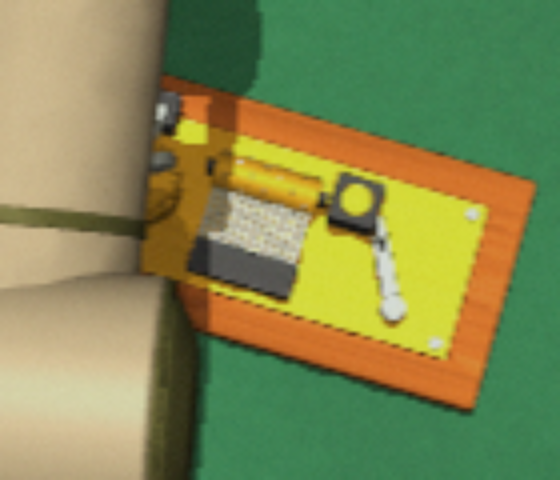

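The top crop shows the brake arm from its pivot (358,257) up to the governor corner (354,238). The key reads 101°, so the click holds it one tooth past 130°, at about 4.27. As a check on the brake angle, I'll overlay the model for several angles.

```bash
python3 - <<'E'
from h import *
out=[]
for c in("top","scene"):
    F=[env.get_image(c) for _ in range(4)];im=F[0];T=np.linalg.inv(np.array(im["cam_to_world"]));f=240/np.tan(np.radians(im["fovy"])/2)
    fr=np.mean([i["frame"] for i in F],0).astype(np.uint8)
    P=np.concatenate([cloud(i).reshape(-1,3) for i in F]);m=(P[:,2]>.053)&(P[:,2]<.066)&(np.hypot(*(P[:,:2]-[.533,-.08]).T)<.014)
    d=P[m][:,:2].mean(0)-PIV;print(c,m.sum(),np.hypot(*d),np.arctan2(d[1],d[0])+.881)
    pr=lambda X:(lambda q:q[:2]/q[2]*f+[im["cx"],im["cy"]])(T[:3,:3]@X+T[:3,3])
    o=pr(np.array([.52,-.09,.04])).astype(int)-16
    for b in(None,1.05,1.15):
        g=cv2.resize(np.ascontiguousarray(fr[o[1]:o[1]+32,o[0]:o[0]+32,::-1]),None,fx=8,fy=8,interpolation=cv2.INTER_CUBIC)
        if b:
            th=b-.881;u=np.array([np.cos(th),np.sin(th)]);n=np.array([-u[1],u[0]])
            for z in(.06,.034):
                q=[pr(np.r_[PIV+u*r+n*w,z]) for r,w in((.039,-.0025),(.053,-.0025),(.053,.0025),(.039,.0025))]
                cv2.polylines(g,[((np.array(q)-o+.5)*8).astype(np.int32)],1,(0,0,255) if z>.05 else (255,0,0),1)
            cv2.circle(g,tuple(((pr(np.r_[PIV,.038])-o+.5)*8).astype(int)),4,(255,0,255),1)
        out.append(g)
cv2.imwrite("pics/ov.png",np.vstack([np.hstack(out[:3]),np.hstack(out[3:])]))
E
```

```text
top 68 0.0482821142981835 1.1168377346765073
scene 36 0.0456245739642546 1.1438795200271572
```

View pics/ov.png

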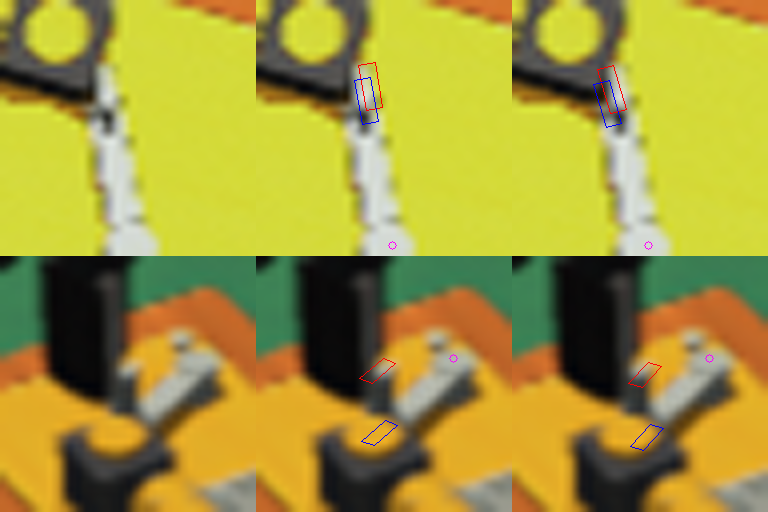

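```bash
python3 - <<'E'
from h import *
F=[env.get_image("top") for _ in range(3)];im=F[0];T=np.array(im["cam_to_world"]);f=240/np.tan(np.radians(im["fovy"])/2)
fr=np.mean([i["frame"] for i in F],0).astype(np.uint8)
hs=cv2.cvtColor(fr,cv2.COLOR_RGB2HSV).astype(float)
def ray(u,v,z):
    d=T[:3,:3]@np.array([(u-im["cx"])/f,(v-im["cy"])/f,1]);return (T[:3,3]+d*(z-T[2,3])/d[2])[:2]
w=np.clip(1-hs[...,1]/200,0,1)  # silver weight
pts=[]
for v in range(238,262):
    r=w[v,345:368]*(fr[v,345:368].mean(-1)>60);k=r>.25
    if k.sum(): u=345+(r*k*np.arange(23)).sum()/(r*k).sum();p=ray(u,v,.036);print(v,round(u,2),np.round(r[k],2),np.round(p,4));pts.append((v,*p))
pts=np.array(pts);s=pts[(pts[:,0]>=243)&(pts[:,0]<=253)]
c=np.polyfit(s[:,1],s[:,2],1);print("arm yaw deg",np.degrees(np.arctan(c[0])),"brake",np.arctan(c[0])+.881)
E
```

```text
238 354.96 [0.94 0.94 0.82] [ 0.5326 -0.0825]
239 354.27 [0.32 0.72 0.92 0.92 0.7 ] [ 0.5301 -0.0808]
240 354.78 [0.78 0.91 0.76 0.52] [ 0.5276 -0.0821]
241 354.91 [0.89 0.96 0.88 0.94 0.7 ] [ 0.5252 -0.0824]
242 355.0 [0.68 0.96 0.9  0.95 0.68] [ 0.5227 -0.0826]
243 355.12 [0.56 0.94 0.96 0.96 0.82] [ 0.5202 -0.0829]
244 355.47 [0.86 0.96 0.96 0.79] [ 0.5177 -0.0838]
245 355.79 [0.9  0.96 0.96 0.86 0.52] [ 0.5152 -0.0845]
246 355.88 [0.94 0.96 0.96 0.96 0.68] [ 0.5128 -0.0848]
247 355.92 [0.84 0.97 0.95 0.96 0.67] [ 0.5103 -0.0848]
248 355.99 [0.74 0.94 0.96 0.96 0.72] [ 0.5078 -0.085 ]
249 356.24 [0.34 0.88 0.96 0.94 0.78] [ 0.5053 -0.0856]
250 356.66 [0.88 0.96 0.94 0.76 0.32] [ 0.5029 -0.0866]
251 356.87 [0.94 0.96 0.96 0.94 0.66] [ 0.5004 -0.0871]
252 356.92 [0.86 0.96 0.96 0.96 0.69] [ 0.4979 -0.0873]
253 356.92 [0.74 0.96 0.96 0.94 0.59] [ 0.4955 -0.0873]
254 357.59 [0.32 0.9  0.96 0.96 0.88 0.48] [ 0.493  -0.0889]
255 357.79 [0.62 0.96 0.96 0.96 0.96 0.78 0.35] [ 0.4905 -0.0894]
256 357.97 [0.74 0.96 0.96 0.96 0.94 0.96 0.68] [ 0.4881 -0.0898]
257 357.88 [0.88 0.94 0.94 0.94 0.93 0.92 0.64] [ 0.4856 -0.0896]
258 357.81 [0.64 0.92 0.94 0.94 0.92 0.86 0.34] [ 0.4832 -0.0894]
259 357.88 [0.76 0.94 0.96 0.96 0.49] [ 0.4807 -0.0896]
arm yaw deg 10.027302564016338 brake 1.0560094448357547
```

The arm's bearing in the top view is about 10°, so the brake is at about 1.06, some 5° short of its stop. The 13 N was probably a finger meeting the governor. I'll push again with the tip just above the governor top (z 55 mm, tab top 60 mm).

```bash
sed -i 's/PIV=np.array(\[.4873,-.0912\])/PIV=np.array([.4860,-.0900])/' h.py; python3 -c "
from h import *
a=brk(1.15,.022,.12,.036);print(a[0],row(a))"
```

```text
[ 0.53014008 -0.11465569  0.12      ] [-17.83, -21.82, 7.91, 0.0, -0.0, -13.68]
```

{"method": "jog_arm", "body": {
  "targets": [
    [-17.8, -21.8, 2, 0, 0, -13.7],
    [-17.8, -21.8, 2, 0, 0, -13.7],
    [-17.8, -21.8, 2, 0, 0, -13.7],
    [-17.8, -21.8, 2, 0, 0, -13.7],
    [-17.8, -21.8, 2, 0, 0, -13.7],
    [-17.8, -21.8, 2, 0, 0, -13.7],
    [-17.8, -21.8, 7.9, 0, 0, -13.7],
    [-17.8, -21.8, 7.9, 0, 0, -13.7]
  ],
  "hand": 0
}}

```text
time_s: 19.87
position: [0.5284, -0.1158, 0.1196]
tool_rot: [[-0.264, 0.965, 0.001], [0.965, 0.264, -0.001], [-0.001, 0.001, -1.0]]
ft_force: [-0.3, -0.7, -0.7]
grip_width: 0.0001
gripper_force: 0.0
```

{"method": "jog_arm", "body": {
  "targets": [
    [0, 0, 0, 0, 0, 0],
    [0, 0, 0, 0, 0, 0],
    [0, 0, 0, 0, 0, 0],
    [0, 0, 0, 0, 0, 0]
  ]
}}

```text
time_s: 20.2
position: [0.5318, -0.1141, 0.1216]
tool_rot: [[-0.267, 0.964, 0.003], [0.964, 0.267, -0.001], [-0.002, 0.003, -1.0]]
ft_force: [0.1, -0.1, 0.8]
grip_width: 0.0
gripper_force: 0.0
```

```bash
python3 st.py; python3 -c "
from h import *
print(row(brk(1.15,.022,.055,.036)))"
```

```text
20.2 [ 0.5318 -0.1141  0.1216] Ftool [-0.1263  0.0676 -0.8153] T [ 0.0295 -0.0464  0.0185] q6 -40.07569051867662 w 7.373265259717715e-06 g 0.0 yaw 105.4910925456036
[0.0, -0.2, 6.66, 0.14, 0.11, 0.08]
```

{"method": "jog_arm", "body": {
  "targets": [
    [0, -0.15, 3.5, 0, 0, 0],
    [0, -0.15, 6.6, 0, 0, 0],
    [0, -0.15, 6.6, 0, 0, 0],
    [0.3, -0.15, 6.6, 0, 0, 0],
    [0.6, -0.15, 6.6, 0, 0, 0],
    [0.9, -0.15, 6.6, 0, 0, 0],
    [0.9, -0.15, 6.6, 0, 0, 0],
    [0.9, -0.15, 6.6, 0, 0, 0]
  ]
}}

```text
time_s: 20.87
position: [0.527, -0.1059, 0.0553]
tool_rot: [[-0.267, 0.964, 0.002], [0.964, 0.267, -0.001], [-0.001, 0.002, -1.0]]
ft_force: [-0.4, -0.4, 0.6]
grip_width: -0.0001
gripper_force: 0.0
```

```bash
python3 st.py; python3 -c "
from h import *
print(row(brk(1.15,0,.055,.036)))"
```

```text
20.8667 [ 0.527  -0.1059  0.0553] Ftool [-0.2419 -0.4773 -0.6324] T [ 0.0156 -0.0075  0.0264] q6 -39.45035815463255 w -6.677077451931382e-05 g 0.0 yaw 105.45778076074936
[1.28, 0.07, 0.03, 0.1, 0.08, 0.05]
```

Advance in small steps and watch the force.

{"method": "jog_arm", "body": {
  "targets": [
    [0.2, 0, 0, 0, 0, 0],
    [0.4, 0, 0, 0, 0, 0],
    [0.6, 0, 0, 0, 0, 0],
    [0.8, 0, 0, 0, 0, 0],
    [0.9, 0, 0, 0, 0, 0],
    [1.0, 0, 0, 0, 0, 0],
    [1.0, 0, 0, 0, 0, 0]
  ]
}}

```text
time_s: 21.45
position: [0.5239, -0.0964, 0.0541]
tool_rot: [[-0.266, 0.964, 0.0], [0.964, 0.266, -0.0], [-0.0, 0.0, -1.0]]
ft_force: [0.4, -1.3, -1.1]
grip_width: -0.0
gripper_force: 0.3
```

```bash
python3 st.py
```

```text
21.45 [ 0.5239 -0.0964  0.0541] Ftool [-1.3329  0.0936  1.1446] T [-0.0075 -0.0756  0.0106] q6 -38.59477706669356 w -3.155779206781848e-05 g 0.3032445158169139 yaw 105.43981850263106
```

{"method": "jog_arm", "body": {
  "targets": [
    [0.1, 0, 0, 0, 0, 0],
    [0.2, 0, 0, 0, 0, 0],
    [0.3, 0, 0, 0, 0, 0],
    [0.4, 0, 0, 0, 0, 0],
    [0.4, 0, 0, 0, 0, 0]
  ]
}}

```text
time_s: 21.87
position: [0.5232, -0.093, 0.0543]
tool_rot: [[-0.266, 0.964, 0.001], [0.964, 0.266, -0.001], [-0.002, 0.001, -1.0]]
ft_force: [1.5, -4.3, -0.3]
grip_width: -0.0003
gripper_force: 2.4
```

```bash
python3 st.py
```

```text
21.8667 [ 0.5232 -0.093   0.0543] Ftool [-4.5005  0.323   0.3054] T [-0.0516 -0.7832  0.0606] q6 -38.24387817565775 w -0.00031432466336036045 g 2.3762784339487553 yaw 105.43603023105372
```

{"method": "jog_arm", "body": {
  "targets": [
    [0.1, 0, 0, 0, 0, 0],
    [0.2, 0, 0, 0, 0, 0],
    [0.3, 0, 0, 0, 0, 0],
    [0.3, 0, 0, 0, 0, 0]
  ]
}}

```text
time_s: 22.2
position: [0.5231, -0.092, 0.0545]
tool_rot: [[-0.266, 0.964, 0.003], [0.964, 0.266, -0.005], [-0.005, 0.002, -1.0]]
ft_force: [1.7, -13.4, -3.1]
grip_width: 0.0002
gripper_force: 6.9
```

```bash
python3 st.py
```

```text
22.2 [ 0.5231 -0.092   0.0545] Ftool [-13.4072  -1.9189   3.1593] T [ 0.2706 -2.3244  0.0336] q6 -37.97989950053384 w 0.00020541898137735806 g 6.874778978526592 yaw 105.43562491572695
```

{"method": "jog_arm", "body": {
  "targets": [
    [-0.5, 0, 0, 0, 0, 0],
    [-1.2, 0, 0, 0, 0, 0],
    [-1.2, 0, -4, 0, 0, 0],
    [-1.2, 0, -8, 0, 0, 0],
    [-1.2, 0, -12, 0, 0, 0],
    [-1.2, 4, -14, 0, 0, 0],
    [-1.2, 8, -14, 0, 0, 0],
    [-1.2, 12, -14, 0, 0, 0]
  ]
}}

```text
time_s: 22.87
position: [0.6423, -0.0689, 0.1965]
tool_rot: [[-0.265, 0.964, 0.003], [0.964, 0.265, -0.0], [-0.001, 0.003, -1.0]]
ft_force: [0.3, -1.0, 0.4]
grip_width: -0.0001
gripper_force: 0.0
```

{"method": "jog_arm", "body": {
  "targets": [
    [4, 4, 0, 0, 0, 0],
    [8, 6, 0, 0, 0, 0],
    [12, 6, 0, 0, 0, 0],
    [15, 6, 0, 0, 0, 0],
    [15, 6, 0, 0, 0, 0],
    [15, 6, 0, 0, 0, 0]
  ]
}}

```text
time_s: 23.37
position: [0.6581, 0.0937, 0.1939]
tool_rot: [[-0.27, 0.963, -0.001], [0.963, 0.27, 0.001], [0.001, -0.001, -1.0]]
ft_force: [0.6, 0.4, -0.7]
grip_width: -0.0
gripper_force: 0.0
```

```bash
cat > arm.py <<'E'
from h import *
F=[env.get_image("top") for _ in range(3)];im=F[0];T=np.array(im["cam_to_world"]);f=240/np.tan(np.radians(im["fovy"])/2)
fr=np.mean([i["frame"] for i in F],0).astype(np.uint8)
S=cv2.cvtColor(fr,cv2.COLOR_RGB2HSV)[...,1].astype(float)
def ray(u,v,z):
    d=T[:3,:3]@np.array([(u-im["cx"])/f,(v-im["cy"])/f,1]);return (T[:3,3]+d*(z-T[2,3])/d[2])[:2]
w=np.clip(1-S/200,0,1);pts=[]
for v in range(243,254):
    r=w[v,345:368]*(fr[v,345:368].mean(-1)>60);k=r>.25
    pts.append(ray(345+(r*k*np.arange(23)).sum()/(r*k).sum(),v,.036))
c=np.polyfit(*np.array(pts).T,1);print("arm yaw",np.degrees(np.arctan(c[0])))
# governor/board edges: yellow plate orientation
hs=cv2.cvtColor(fr,cv2.COLOR_RGB2HSV)
for nm,m,z in(("plate",(hs[...,0]>22)&(hs[...,0]<34)&(hs[...,1]>150)&(hs[...,2]>120),.020),("board",(hs[...,0]<34)&(hs[...,1]>140)&(hs[...,2]>70),.018)):
    m=m.astype(np.uint8);m[:180]=0;m[300:]=0;m[:,:260]=0;m[:,400:]=0
    q=max(cv2.findContours(m,cv2.RETR_EXTERNAL,cv2.CHAIN_APPROX_NONE)[0],key=cv2.contourArea)[:,0]
    W=np.array([ray(u,v,z) for u,v in q],np.float32)*1000;print(nm,cv2.minAreaRect(W))
cv2.imwrite("pics/t4.png",cv2.resize(fr[180:300,260:400,::-1],None,fx=4,fy=4))
E
python3 arm.py;python3 look.py k4
```

```text
arm yaw 15.390969897801066
plate ((528.9515380859375, -53.4229736328125), (173.05992126464844, 99.44559478759766), 73.82894897460938)
board ((533.6215209960938, -34.318603515625), (261.73870849609375, 149.29833984375), 73.81430053710938)
23.5167 [0.65890505 0.09002613 0.19392102] [-0.16473235  0.09192586 -0.19190703] [-2.39444955e+00  3.50863761e+01  5.74098162e+01 -5.38152524e-03
  8.75357240e+01 -1.77587755e+01]
top key_grip 0.7 65 [0.56280688 0.05651351 0.0929554 ] r 0.007988829568899151 brake -0.7139730047139223 axis deg 102.99789318229989
scene brake_tab 0.64 14 [ 0.53431999 -0.07525904  0.05780885] r 0.050518485641543986 brake 1.1771012557601512 axis deg 14.549859020303899
scene key_grip 0.69 143 [0.56575618 0.06847961 0.09057029] r 0.00484085386036154 brake 1.8460711368779346 axis deg 103.06537097930386
```

View pics/t4.png

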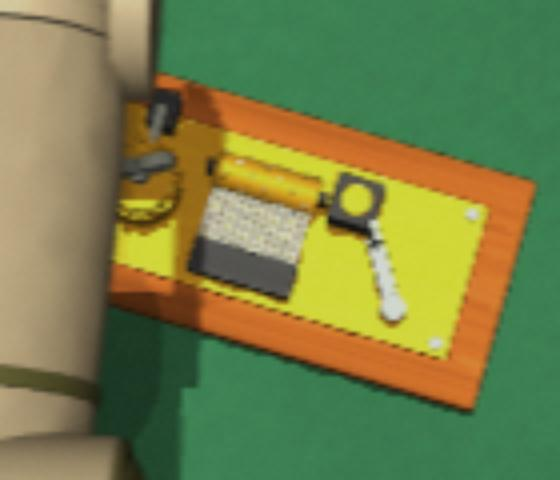

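The arm bearing is now 15.4°, which is the brake fully on (1.15), so the first push had fallen about 0.1 rad short. The top crop shows the tab against the governor at (353,236). To respect the order, I'll grip the key again and bring it up against its stop with the brake now fully on.

```bash
python3 -c "
from h import *
print(row(pose(.5629,.065,.18,100.5)))"
```

```text
[0.09, -9.93, 1.41, -0.0, -0.0, 4.87]
```

{"method": "jog_arm", "body": {
  "targets": [
    [0.1, -4, 1.4, 0, 0, 4.9],
    [0.1, -7, 1.4, 0, 0, 4.9],
    [0.1, -9.9, 1.4, 0, 0, 4.9],
    [0.1, -9.9, 1.4, 0, 0, 4.9],
    [0.1, -9.9, 1.4, 0, 0, 4.9],
    [0.1, -9.9, 1.4, 0, 0, 4.9],
    [0.1, -9.9, 1.4, 0, 0, 4.9],
    [0.1, -9.9, 1.4, 0, 0, 4.9]
  ],
  "hand": 1
}}

```text
time_s: 24.48
position: [0.5639, 0.0659, 0.1799]
tool_rot: [[-0.183, 0.983, 0.0], [0.983, 0.183, 0.0], [-0.0, 0.0, -1.0]]
ft_force: [-0.8, -0.4, 0.9]
grip_width: 0.0854
gripper_force: 0.0
```

```bash
python3 st.py; python3 -c "
from h import *
print(row(pose(.5629,.065,.07,100.5)))"
```

```text
24.4833 [0.5639 0.0659 0.1799] Ftool [-0.2541 -0.8606 -0.8518] T [ 0.0511  0.0065 -0.0003] q6 -15.814937424078783 w 0.08536595124984549 g 0.0 yaw 100.53719369518964
[-0.07, -0.12, 10.99, 0.02, 0.0, 0.04]
```

{"method": "jog_arm", "body": {
  "targets": [
    [-0.07, -0.1, 4, 0, 0, 0],
    [-0.07, -0.1, 7.5, 0, 0, 0],
    [-0.07, -0.1, 11, 0, 0, 0],
    [-0.07, -0.1, 11, 0, 0, 0],
    [-0.07, -0.1, 11, 0, 0, 0]
  ]
}}

```text
time_s: 24.9
position: [0.5623, 0.0651, 0.0694]
tool_rot: [[-0.183, 0.983, -0.003], [0.983, 0.183, 0.0], [0.001, -0.003, -1.0]]
ft_force: [0.3, -0.2, 0.9]
grip_width: 0.0849
gripper_force: 0.0
```

{"method": "jog_arm", "body": {
  "targets": [
    [0, 0, 0, 0, 0, 0],
    [0, 0, 0, 0, 0, 0],
    [0, 0, 0, 0, 0, 0],
    [0, 0, 0, 0, 0, 0],
    [0, 0, 0, 0, 0, 0],
    [0, 0, 0, 0, 0, 0],
    [0, 0, 0, 0, 0, 0],
    [0, 0, 0, 0, 0, 0]
  ],
  "hand": 0,
  "newtons": 40
}}

```text
time_s: 25.57
position: [0.5627, 0.065, 0.0706]
tool_rot: [[-0.183, 0.983, 0.001], [0.983, 0.183, 0.0], [-0.0, 0.001, -1.0]]
ft_force: [0.7, 0.1, 3.0]
grip_width: 0.0073
gripper_force: 39.2
```

```bash
python3 st.py
```

```text
25.5667 [0.5627 0.065  0.0706] Ftool [ 0.0061  0.7101 -2.9627] T [-0.1269  0.1086  0.0471] q6 -15.911384390091742 w 0.0073317208613797496 g 39.232714399695396 yaw 100.52454882610796
```

{"method": "jog_arm", "body": {
  "targets": [
    [0, 0, 0, 0, 0, 3],
    [0, 0, 0, 0, 0, 6],
    [0, 0, 0, 0, 0, 9],
    [0, 0, 0, 0, 0, 12],
    [0, 0, 0, 0, 0, 12],
    [0, 0, 0, 0, 0, 12]
  ]
}}

```text
time_s: 26.07
position: [0.5627, 0.065, 0.0707]
tool_rot: [[0.023, 1.0, 0.001], [1.0, -0.023, -0.0], [-0.0, 0.001, -1.0]]
ft_force: [0.4, 1.1, 5.7]
grip_width: 0.0074
gripper_force: 61.3
```

```bash
python3 st.py
```

```text
26.0667 [0.5627 0.065  0.0707] Ftool [ 1.1163  0.4204 -5.7498] T [-0.0689  0.1711 -0.8259] q6 -4.063247121999482 w 0.007376375273515448 g 61.29626082954928 yaw 88.70296235396967
```

The key meets its stop at 0.8 N m, with yaw about 91° as before. I'll relax it, release and retreat.

{"method": "jog_arm", "body": {
  "targets": [
    [0, 0, 0, 0, 0, -3],
    [0, 0, 0, 0, 0, -3]
  ]
}}

```text
time_s: 26.23
position: [0.5627, 0.0651, 0.0706]
tool_rot: [[-0.031, 1.0, 0.001], [1.0, 0.031, 0.0], [0.0, 0.001, -1.0]]
ft_force: [1.6, 1.1, 4.9]
grip_width: 0.0075
gripper_force: 39.5
```

{"method": "jog_arm", "body": {
  "targets": [
    [0, 0, 0, 0, 0, 0],
    [0, 0, 0, 0, 0, 0],
    [0, 0, 0, 0, 0, 0],
    [0, 0, 0, 0, 0, 0],
    [0, 0, -4, 0, 0, 0],
    [0, 0, -8, 0, 0, 0],
    [0, 0, -12, 0, 0, 0],
    [0, 0, -14, 0, 0, 0]
  ],
  "hand": 1
}}

```text
time_s: 26.9
position: [0.5631, 0.065, 0.2148]
tool_rot: [[-0.027, 1.0, 0.006], [1.0, 0.027, -0.001], [-0.001, 0.006, -1.0]]
ft_force: [-0.2, 0.6, 0.8]
grip_width: 0.0859
gripper_force: 0.0
```

{"method": "jog_arm", "body": {
  "targets": [
    [4, -1, 0, 0, 0, 0],
    [8, -3, 0, 0, 0, 0],
    [12, -6, 0, 0, 0, 0],
    [16, -8, 0, 0, 0, 0],
    [20, -10, 0, 0, 0, 0],
    [22, -12, 0, 0, 0, 0],
    [22, -12, 0, 0, 0, 0],
    [22, -12, 0, 0, 0, 0]
  ]
}}

```text
time_s: 27.57
position: [0.4349, 0.2832, 0.2101]
tool_rot: [[-0.031, 1.0, -0.0], [1.0, 0.031, -0.0], [-0.0, -0.0, -1.0]]
ft_force: [1.0, 0.1, -0.0]
grip_width: 0.0857
gripper_force: 0.0
```

```bash
python3 arm.py|head -1;python3 look.py k5; python3 - <<'E'
from h import *
im=env.get_image("top");W=cloud(im)
for n in("tub","jar","hammer"):
    r=env.regions_of("top",n);
    if r: print(n,round(r[0]["score"],2),np.median(W[r[0]["pixels"]&(im["depth"]>0)],0))
cv2.imwrite("pics/fin.png",im["frame"][...,::-1])
E
```

```text
arm yaw 15.422511419732142
27.7167 [0.43713172 0.28092256 0.20995723] [-0.05302586 -0.21384866 -0.02607406] [ 1.96659502e+01  1.97560889e+01  8.12590397e+01 -1.67488135e-02
  7.89918336e+01  1.82011908e+01]
top brake_tab 0.6 8 [ 0.52783785 -0.07897771  0.06000968] r 0.04326541633887792 brake 1.1385993260423715 axis deg 30.79502574301381
top key_grip 0.56 89 [0.56138237 0.06382815 0.09355627] r 0.0017516055390557508 brake -1.8669415627906056 axis deg 100.50510381025896
scene brake_tab 0.44 8 [ 0.53720425 -0.07389925  0.0575091 ] r 0.05367596475363424 brake 1.1856528449860684 axis deg 11.762269738455672
scene key_grip 0.7 147 [0.56590771 0.06796705 0.09074013] r 0.004524951814189395 brake 1.7539162405759305 axis deg 102.20883508514025
tub 0.75 [0.58331308 0.42343142 0.04183016]
hammer 0.66 [ 0.5461969  -0.36005375  0.02344797]
```

View pics/fin.png

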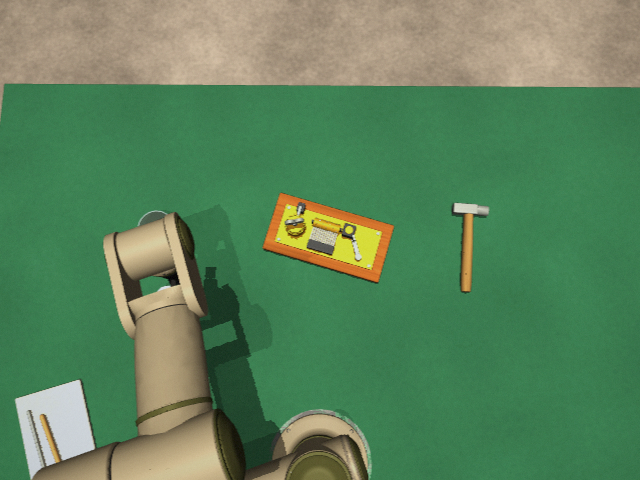

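The final picture shows the brake arm against the governor (around (355,245)), the key held at 100.5°, which is the 4.27 tooth, and the hammer where it was. The arm is well above the tub and jar and touching nothing, so I'm handing in.

```bash
python3 -c "
from rig import env
print(env.close_job())"
```

```text
the job is handed in; nothing more can be done
None
```

The job is handed in: brake fully on at about 1.15 rad, key wound to its stop and held by the click at about 4.27 rad. The first brake push stopped about 0.1 rad short, so I finished it after most of the winding and then brought the key up to its stop again. The arm was kept clear of the tub, jar and hammer; the last picture shows the hammer in place but hides the jar and most of the tub.

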